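# Give the canisters back their own lids

## Task

The four stoneware canisters have been washed and three of their lids were put back on the wrong ones. Put every canister's own lid back on it, pushed home so that the disc lies flat on the rim all round. Leave the canisters standing where they are, and do not disturb the brush and the little dropper bottle behind them.

Things in the scene. Friction and masses are not known exactly. Their poses are not given: they have to be found in the camera images.
- small_canister: smallest of four white glazed stoneware canisters of one shape on the worktop right of the sink, loose, empty: 78 mm across the body, 80 mm tall to the rim, round mouth 36 mm wide in a 14 mm high collar 48 mm across; origin at the centre of its underside, z up. The worktop between and in front of the canisters is bare
- medium_canister: second smallest of four white glazed stoneware canisters of one shape on the worktop right of the sink, loose, empty: 88 mm across the body, 92 mm tall to the rim, round mouth 46 mm wide in a 14 mm high collar 58 mm across; origin at the centre of its underside, z up. The worktop between and in front of the canisters is bare
- large_canister: second largest of four white glazed stoneware canisters of one shape on the worktop right of the sink, loose, empty: 98 mm across the body, 104 mm tall to the rim, round mouth 56 mm wide in a 14 mm high collar 68 mm across; origin at the centre of its underside, z up. The worktop between and in front of the canisters is bare
- largest_canister: largest of four white glazed stoneware canisters of one shape on the worktop right of the sink, loose, empty: 108 mm across the body, 116 mm tall to the rim, round mouth 66 mm wide in a 14 mm high collar 78 mm across; origin at the centre of its underside, z up. It stands behind the others; the front edge of a wall shelf hangs 0.43 m above the worktop behind it
- small_lid: smallest of four light wooden lids, loose: disc 54 mm across, 8 mm thick; below it a grey plug 30 mm across, 10 mm deep, edge bevelled 3 mm; on top a knob 24 mm across, 30 mm high. Origin: centre of the plug's underside, z up (disc top +18 mm, knob top +48 mm). Belongs on small_canister: plug in the mouth, 3 mm spare round, disc flat on the rim, origin then 70 mm above the canister's
- medium_lid: second smallest of four light wooden lids, loose: disc 64 mm across, 8 mm thick; below it a grey plug 40 mm across, 10 mm deep, edge bevelled 3 mm; on top a knob 24 mm across, 30 mm high. Origin: centre of the plug's underside, z up (disc top +18 mm, knob top +48 mm). Belongs on medium_canister: plug in the mouth, 3 mm spare round, disc flat on the rim, origin then 82 mm above the canister's
- large_lid: second largest of four light wooden lids, loose: disc 74 mm across, 8 mm thick; below it a grey plug 50 mm across, 10 mm deep, edge bevelled 3 mm; on top a knob 24 mm across, 30 mm high. Origin: centre of the plug's underside, z up (disc top +18 mm, knob top +48 mm). Belongs on large_canister: plug in the mouth, 3 mm spare round, disc flat on the rim, origin then 94 mm above the canister's
- largest_lid: largest of four light wooden lids, loose: disc 84 mm across, 8 mm thick; below it a grey plug 60 mm across, 10 mm deep, edge bevelled 3 mm; on top a knob 24 mm across, 30 mm high. Origin: centre of the plug's underside, z up (disc top +18 mm, knob top +48 mm). Belongs on largest_canister: plug in the mouth, 3 mm spare round, disc flat on the rim, origin then 106 mm above the canister's
- brush_1: bystander: grey scrubbing brush with blue bristles, 30 x 85 x 55 mm, standing on the worktop behind the canisters, loose; origin at the centre of its underside
- dropper_bottle: bystander: small brown dropper bottle with a black top, 33 mm across, 102 mm tall, standing on the worktop behind the canisters, loose; origin at the centre of its underside

How it is judged:
By the outcome, as a careful person would: the job done as asked, in the order asked, and still so for the second after the job is handed in, with the robot touching nothing.
It also fails if it takes over 104 s, if anything falls off the work surface, if the arm or the gripper's body presses on something with over 40 N, if the wrist force passes 120 N, or if a joint passes its speed limit or range.

## Robot

A 7-joint arm with a two-finger parallel gripper is mounted at the origin on a cart in front of the work surface, level with it; the furniture and walls round the work are solid. World frame = base frame: x ahead of the robot, y to its left, z up, the work surface at z = 0. Lengths are in m, angles in rad, forces in N, time in s.
With the tool pointing down it reaches from about 0.35 to 0.9 m from the base axis. Payload 8.1 kg.
Tool frame: the origin (TCP) lies on the front face of the gripper's body, between the roots of the fingers; the fingertips stand 66 mm ahead of it and the grasp point (between the pads) lies 47 mm ahead of it (arm.finger_overhang is the distance from the TCP to the fingertips, in m); z points along the fingers, y is the line along which they close (so a half turn about z gives the same grasp; the last joint's range is limited). The gripper opens to 92 mm and grips with 3 to 60 N. Pads are 19 mm wide; open, the fingers measure 130 mm over their backs; the gripper's body (75 mm by 190 mm) begins 47 mm behind the grasp point.
Start: joints at [-1.322, 0.434, 0.025, 1.573, -0.012, 1.134, -0.075], TCP at [0.215, 0.587, 0.292] pointing down, gripper open.
Joint ranges: [-2.62, 2.62], [-0.44, 2.09], [-1.27, 1.32], [0.08, 2.57], [-1.32, 4.46], [0.12, 2], [-2.74, 2.74]. Speed limits (rad/s): [2.22, 2.22, 3.01, 3.01, 3.14, 3.14, 3.14].

## Interface

Orientations are given as a rotation vector (axis times angle).
In Python, from cell import readout, cams, workorder, spotter, arm gives the robot as it stands.
- The arm moves only by the tool hand_motion, called after "Emit:" as name(argument=value, ...) on one line, values as JSON. Schema: {"type":"object","properties":{"offsets":{"type":"object","properties":{"tx":{"type":"array","items":{"type":"number"},"minItems":1,"maxItems":10},"ty":{"type":"array","items":{"type":"number"},"minItems":1,"maxItems":10},"tz":{"type":"array","items":{"type":"number"},"minItems":1,"maxItems":10},"spin":{"type":"array","items":{"type":"number"},"minItems":1,"maxItems":10},"aperture":{"type":"array","items":{"type":"number"},"minItems":1,"maxItems":10}},"additionalProperties":false,"required":["tx","ty","tz","spin","aperture"]},"grip_force":{"type":"number"},"only":{"type":"string"},"quiet":{"type":"boolean"},"lines":{"type":"string"}},"required":["offsets"],"additionalProperties":false}. offsets is an object with one list for each field, all of the same length, 1 to 10, a row being the entries at one place: tx, ty, tz (the shift in a scale on which 1.0 is 0.5 m), spin (a turn about the tool's z in fractions of the full range, 1 being pi rad), aperture (the opening from 0.0 (shut) to 1.0 (fully open)); each row shifts and turns the commanded pose from where the row before left it, along the tool's axes as they then stand; what a row does not reach is not made up. A row lasts 1/10 s, in which the tool goes at most 0.05 m and 0.15 rad, less where a joint would pass 70% of its speed; a pose out of reach is approached as far as the arm can. The fingers move at their own pace and stop on an object; grip_force is the grip in N (left out, the last holds). Time passes only in rows, so rows that do not move let the fingers close. The tool returns the time, the measured TCP pose, the force, the opening and the grip force at its end. only (a regular expression) keeps the lines of the reply that match it, lines (a string "A,B") keeps lines A to B, and quiet returns only ok. Shift and turn numbers lie between -1 and 1, and a call with a number outside is refused. Input that does not fit is refused with a message, and nothing moves.
- readout.observe(): the state, without advancing time (a new reading comes with each control period).
- cams.get_image(name): name is "side" or "top" or "wrist"; returns a dict with "image" (480x640x3 uint8, blue, green, red), "fx", "fy", "cx", "cy" (pixels), "cam_to_world" (4x4, takes a point from camera to world coordinates); the wrist camera has in their place "mount" (4x4, takes a point from camera to tool coordinates, whose origin is the TCP and whose axes are the flange's). Camera axes: x right, y down, z forward; pixel columns grow to the right and rows downward; lengths in m; the calibration is good to about 2 mm. The wrist camera is an equidistant fisheye: a pixel r from the principal point sees the ray r / f radians off the axis. A picture is of the moment at which its call begins: read the wrist's pose just before it. There is no depth.
- workorder.sign_off(): hands the job in; it is judged then, once.
Trained networks look in a picture, given as the dict that the camera call returned (one of the last four; its "shot" number tells which), for a name from the list of things; names that differ only in an ending like _2 or _b are one class to them, and where a whole thing is asked for, a point or a joint stands for the part that bears it (a point fixed in the world has none). Each returns a list of dicts, best first, with "score" (0 to 1); they miss things now and then, are a little off and sometimes report something else, mostly with a low value. They report only what shows in the picture. A call takes as long as a camera call.
- spotter.boxes_of(picture, name): "centre" ([x, y, z] in m, in the coordinates of the camera as it stood for that picture, good to about 4 mm: the middle of the surface that is visible of it).
The state is a dict: "clock": time; "joints": joint angles; "dq": joint speeds; "joint_efforts": joint torques, N m; "position": TCP position; "ee_rot": TCP orientation; "force": force on the tool from outside, world axes, zero at the start; "ft_torque": the same for the moment, N m; "width": opening from 0.0 (shut) to 1.0 (fully open); "gripper_force": force on a finger pad.
Only numpy, scipy, OpenCV 4.12 (cv2) and the standard library are available. Lean on these libraries where they do the work, as an engineer would, in place of code of your own. Each camera call takes 0.05 s, during which the arm holds its last target. There are 200 camera calls.

## Working session

There is one attempt and no reset: what is moved stays moved. The work goes in short steps, Python scripts to look and compute and a tool call to move; the robot and the scene stay as the last step left them, time stands still between calls to the robot, and variables do not carry over. Pictures are saved under pics/ and viewed, at most 14 in all, crops included, and the job is handed in when it is done.

```bash
mkdir -p pics; ls; python3 - <<'E'
from cell import readout,cams,spotter
import cv2,numpy as np
print(readout.observe())
names=["small_canister","medium_canister","large_canister","largest_canister","small_lid","medium_lid","large_lid","largest_lid","brush_1","dropper_bottle"]
for c in ["top","side"]:
    p=cams.get_image(c); cv2.imwrite(f"pics/{c}0.png",p["image"])
    T=np.array(p["cam_to_world"]); print(c,p["fx"],p["cx"],p["cy"],T.round(3).tolist())
    for n in names:
        print(n,[(round(d["score"],2),(T@np.r_[d["centre"],1])[:3].round(3).tolist()) for d in spotter.boxes_of(p,n)[:3]])
E
```

```text
pics
{'clock': 0.0, 'joints': array([-1.32159096,  0.43522305,  0.02500668,  1.57410863, -0.0116343 ,
        1.13395622, -0.07507805]), 'dq': array([-1.47200289e-03,  3.69784460e-05, -3.10070066e-04,  2.55521450e-03,
        7.48128353e-04, -1.12040637e-03, -1.19569231e-03]), 'joint_efforts': array([-1.18351414e-03, -6.67831779e+01,  9.84234139e-01, -3.14480710e+01,
       -6.06541126e-02,  4.27555607e-02,  2.03461736e-04]), 'position': array([0.21528554, 0.58632282, 0.29144075]), 'ee_rot': array([-5.49887087e-01, -3.09294249e+00,  2.42300289e-03]), 'force': array([0.25203233, 0.83290597, 0.55234697]), 'ft_torque': array([-0.00730267,  0.01926787,  0.04160143]), 'gripper_force': 0.0, 'width': 1.0020708394630173}
top 473.3254737368709 327.18539920910104 247.82359702472425 [[0.018, -0.989, 0.145, 0.526], [-1.0, -0.015, 0.021, -0.188], [-0.019, -0.145, -0.989, 0.95], [0.0, 0.0, 0.0, 1.0]]
small_canister [(0.87, [0.519, -0.352, 0.05])]
medium_canister [(0.84, [0.589, -0.24, 0.065]), (0.45, [0.645, -0.126, 0.089])]
large_canister [(0.77, [0.515, -0.108, 0.081])]
largest_canister [(0.81, 
[... 375 characters left out ...]
[[0.957, -0.154, 0.245, 0.421], [-0.289, -0.53, 0.797, -0.841], [0.007, -0.834, -0.552, 0.575], [0.0, 0.0, 0.0, 1.0]]
small_canister [(0.73, [0.509, -0.407, 0.049]), (0.49, [0.731, -0.201, 0.056])]
medium_canister [(0.98, [0.587, -0.276, 0.058])]
large_canister [(0.67, [0.516, -0.135, 0.062])]
largest_canister [(0.86, [0.665, -0.147, 0.075]), (0.52, [0.668, -0.116, 0.124])]
small_lid [(0.76, [0.599, -0.255, 0.099])]
medium_lid [(0.93, [0.522, -0.111, 0.111])]
large_lid [(0.63, [0.514, -0.384, 0.1]), (0.52, [0.597, -0.254, 0.101])]
largest_lid [(0.91, [0.668, -0.115, 0.124])]
brush_1 [(0.54, [0.52, -0.109, 0.112]), (0.51, [0.772, 0.018, 0.019])]
dropper_bottle [(0.96, [0.734, -0.203, 0.054])]
```

View pics/top0.png

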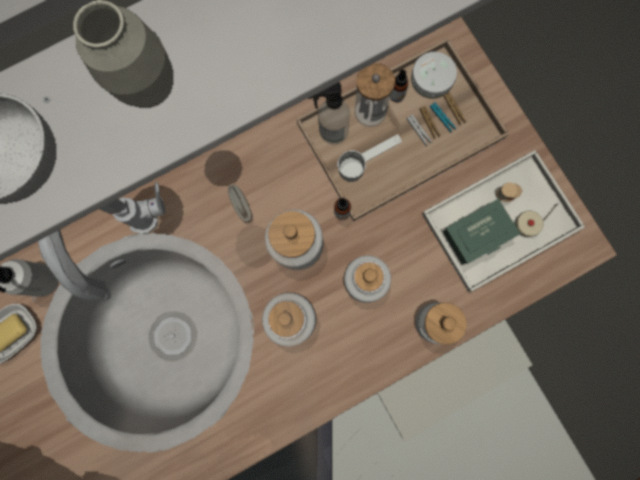

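View pics/side0.png

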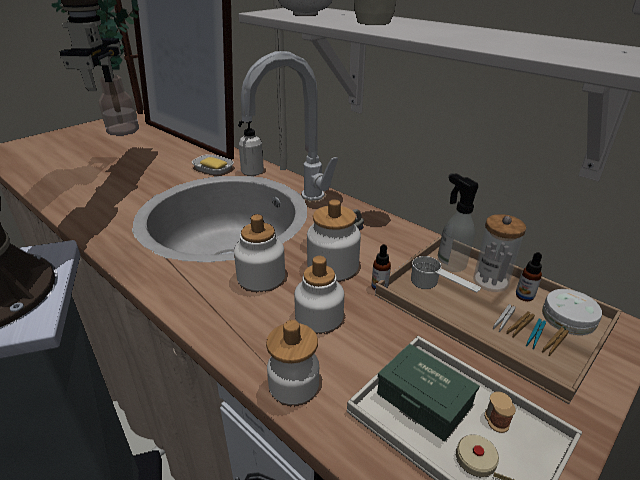

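The top and side views show the layout. The largest canister (293,240) has the largest lid. The large canister (289,320) has the medium lid, the medium canister (368,278) has the small lid, and the small canister (440,325) has the large lid. The large lid can park on the bare worktop near (0.41,-0.17). I'm moving in past the tap first.

The rows are not in the units I measure in: shifts go in shares of 0.5 m and turns go in shares of pi rad. I convert before sending: -0.034 m / 0.5 = -0.068, -0.0324 m / 0.5 = -0.0648.

Emit:
hand_motion(offsets={"tx":[-0.068, -0.068, -0.068, -0.068, -0.068, -0.068, -0.068, -0.068], "ty":[-0.0648, -0.0648, -0.0648, -0.0648, -0.0648, -0.0648, -0.0648, -0.0648], "tz":[0, 0, 0, 0, 0, 0, 0, 0], "spin":[0, 0, 0, 0, 0, 0, 0, 0], "aperture":[0.6, 0.6, 0.6, 0.6, 0.6, 0.6, 0.6, 0.6]}, grip_force=20)

```text
clock: 1.9
position: [0.382, 0.2479, 0.2926]
ee_rot: [0.55, 3.093, 0.001]
force: [1.4, 0.1, 0.4]
width: 0.6
gripper_force: 0.0
```

Emit:
hand_motion(offsets={"tx":[0, 0, 0, 0, 0, 0, 0, 0, 0, 0], "ty":[0, 0, 0, 0, 0, 0, 0, 0, 0, 0], "tz":[0, 0, 0, 0, 0, 0, 0, 0, 0, 0], "spin":[0.0477, 0.0477, 0.0477, 0.0477, 0.0477, 0.0477, 0.0477, 0.0477, 0.0477, 0.0477], "aperture":[0.6, 0.6, 0.6, 0.6, 0.6, 0.6, 0.6, 0.6, 0.6, 0.6]})

```text
clock: 2.9
position: [0.3814, 0.2497, 0.2924]
ee_rot: [-2.516, -1.881, -0.001]
force: [-0.3, 0.4, 0.1]
width: 0.596
gripper_force: 0.0
```

```bash
cat > h.py <<'E'
from cell import readout,cams,spotter
import cv2,numpy as np
from scipy.spatial.transform import Rotation as R
def pose():
    o=readout.observe(); T=np.eye(4); T[:3,:3]=R.from_rotvec(o["ee_rot"]).as_matrix(); T[:3,3]=o["position"]; return o,T
def go(p,T=None):
    "tool-axis shift that brings the TCP to p"
    if T is None: T=pose()[1]
    return (T[:3,:3].T@(np.array(p)-T[:3,3])).round(4).tolist()
def wrist(fn=None):
    T=pose()[1]; p=cams.get_image("wrist")
    if fn: cv2.imwrite(fn,p["image"])
    return p,T@np.array(p["mount"])
def ray(p,W,u,v):
    f=p["fx"]; d=np.array([u-p["cx"],v-p["cy"]]); r=np.hypot(*d); a=r/f
    return W[:3,3],W[:3,:3]@np.r_[d/r*np.sin(a),np.cos(a)]
def pix(p,W,X):
    c=np.linalg.inv(W)@np.r_[X,1]; r=np.hypot(c[0],c[1]); a=np.arctan2(r,c[2])*p["fx"]
    return [p["cx"]+a*c[0]/r,p["cy"]+a*c[1]/r]
E
python3 - <<'E'
from h import *
o,T=pose(); print(o["joints"].round(2),T.round(3).tolist(),go([.42,-.1,.32]),go([.46,-.3,.32]))
E
```

```text
[-1.    0.15  0.34  1.99 -0.06  1.01 -0.91] [[0.283, 0.959, 0.0, 0.381], [0.959, -0.283, 0.0, 0.25], [0.0, 0.0, -1.0, 0.292], [0.0, 0.0, 0.0, 1.0]] [-0.3244, 0.1361, -0.0277] [-0.5049, 0.2311, -0.0278]
```

Converted, -0.036 m / 0.5 = -0.072, 0.0151 m / 0.5 = 0.0302.

Emit:
hand_motion(offsets={"tx":[-0.072, -0.072, -0.072, -0.072, -0.072, -0.072, -0.072, -0.072, -0.072], "ty":[0.0302, 0.0302, 0.0302, 0.0302, 0.0302, 0.0302, 0.0302, 0.0302, 0.0302], "tz":[-0.006, -0.006, -0.006, -0.006, -0.006, -0.006, -0.006, -0.006, -0.006], "spin":[0, 0, 0, 0, 0, 0, 0, 0, 0], "aperture":[0.6, 0.6, 0.6, 0.6, 0.6, 0.6, 0.6, 0.6, 0.6]})

```text
clock: 3.8
position: [0.422, -0.1009, 0.3197]
ee_rot: [2.51, 1.889, 0.002]
force: [0.3, 0.5, 0.3]
width: 0.6
gripper_force: 0.0
```

Emit:
hand_motion(offsets={"tx":[0, 0, 0, 0, 0, 0, 0], "ty":[0, 0, 0, 0, 0, 0, 0], "tz":[0, 0, 0, 0, 0, 0, 0], "spin":[0.0446, 0.0446, 0.0446, 0.0446, 0.0446, 0.035, 0], "aperture":[0.6, 0.6, 0.6, 0.6, 0.6, 0.6, 0.6]})

```text
clock: 4.5
position: [0.4221, -0.0993, 0.3193]
ee_rot: [-3.052, -0.744, -0.001]
force: [-0.1, -0.3, 0.4]
width: 0.602
gripper_force: 0.0
```

```bash
python3 - <<'E'
from h import *
p,W=wrist("pics/w1.png"); print(p["fx"],p["cx"],p["cy"],W.round(3).tolist())
for n in ["small_lid","medium_lid","large_lid","largest_lid"]:
    print(n,[(round(d["score"],2),(W@np.r_[d["centre"],1])[:3].round(3).tolist()) for d in spotter.boxes_of(p,n)[:3]])
o,T=pose();print(o["joints"].round(2),go([.42,-.26,.32]))
E
```

```text
371.64829954431775 316.4795410027839 240.31258838843831 [[0.46, -0.861, -0.218, 0.481], [-0.888, -0.446, -0.113, -0.068], [0.0, 0.245, -0.97, 0.412], [0.0, 0.0, 0.0, 1.0]]
small_lid [(0.77, [0.594, -0.233, 0.097]), (0.52, [0.73, -0.197, 0.049])]
medium_lid [(0.69, [0.524, -0.099, 0.115])]
large_lid [(0.59, [0.535, -0.361, 0.098])]
largest_lid [(0.55, [0.643, -0.117, 0.127])]
[-0.58  0.08  0.76  2.01 -0.06  1.07 -0.88] [-0.0763, 0.1414, -0.0008]
```

View pics/w1.png

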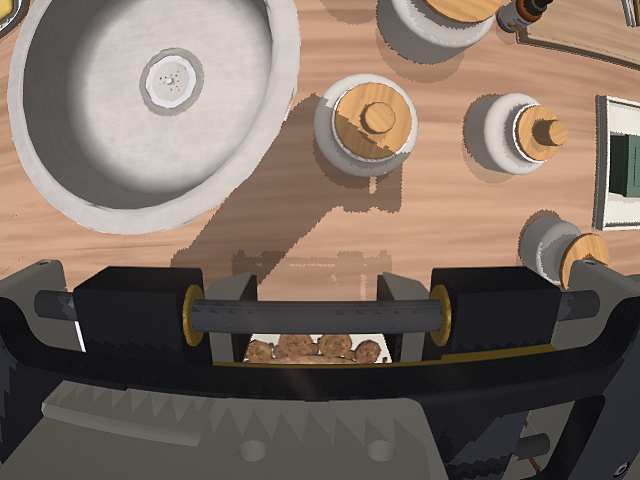

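The wrist view shows the medium lid's knob top at (379,117), the small lid's at about (556,131), and the large lid at the edge of the frame near (590,265). I'll move toward the small canister and take a second view.

Emit:
hand_motion(offsets={"tx":[-0.0382, -0.0382, -0.0382, -0.0382, 0, 0], "ty":[0.0708, 0.0708, 0.0708, 0.0708, 0, 0], "tz":[0, 0, 0, 0, 0, 0], "spin":[0, 0, 0, 0, 0, 0], "aperture":[0.6, 0.6, 0.6, 0.6, 0.6, 0.6]})

```text
clock: 5.35
position: [0.4192, -0.2612, 0.319]
ee_rot: [3.052, 0.744, -0.001]
force: [-1.0, -0.5, 0.2]
width: 0.602
gripper_force: 0.0
```

```bash
python3 - <<'E'
from h import *
p,W=wrist("pics/w2.png"); np.save("w2.npy",W); print(W.round(4).tolist())
for n in ["small_lid","medium_lid","large_lid","largest_lid"]:
    print(n,[(round(d["score"],2),(W@np.r_[d["centre"],1])[:3].round(3).tolist()) for d in spotter.boxes_of(p,n)[:3]])
o,T=pose();print(o["joints"].round(2),T[:3,3])
E
```

```text
[[0.46, -0.8606, -0.2185, 0.478], [-0.8879, -0.4459, -0.1132, -0.2301], [-0.0, 0.2461, -0.9692, 0.4117], [0.0, 0.0, 0.0, 1.0]]
small_lid [(0.71, [0.593, -0.242, 0.099])]
medium_lid [(0.75, [0.523, -0.107, 0.111])]
large_lid [(0.77, [0.522, -0.375, 0.094])]
largest_lid []
[-0.26  0.24  0.87  1.89 -0.2   1.1  -0.4 ] [ 0.42002787 -0.25895037  0.31916378]
```

View pics/w2.png

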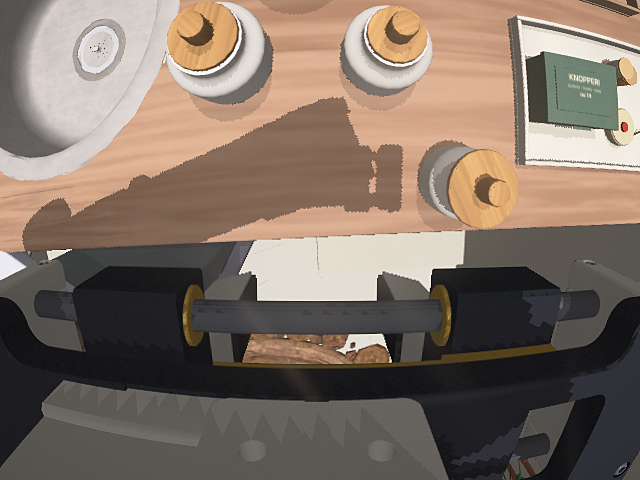

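The second view puts the knob tops at about (406,23) for small, (194,31) for medium and (496,192) for large. I'll triangulate these.

```bash
cat >> h.py <<'E'
def tri(rays):
    A=sum(np.eye(3)-np.outer(d,d) for c,d in rays); b=sum((np.eye(3)-np.outer(d,d))@c for c,d in rays)
    X=np.linalg.solve(A,b); return X,[round(1e3*np.linalg.norm(np.cross(X-c,d)),1) for c,d in rays]
def pray(p,u,v):
    M=np.array(p["cam_to_world"]); d=M[:3,:3]@np.array([(u-p["cx"])/p["fx"],(v-p["cy"])/p["fy"],1]); return M[:3,3],d/np.linalg.norm(d)
E
python3 - <<'E'
from h import *
W2=np.load("w2.npy"); W1=W2.copy(); W1[:3,3]=[.481,-.068,.412]
p=cams.get_image("wrist"); t=cams.get_image("top"); s=cams.get_image("side")
cv2.imwrite("pics/crop.png",np.vstack([cv2.resize(t["image"][200:360,250:490],None,fx=3,fy=3,interpolation=2)[:300*2-180],]))
for n,a,b,c,d in [("small",(556,131),(406,23),(371,271),(319,262)),("medium",(380,117),(194,31),(286,318),(257,218)),("large",None,(496,192),(453,322),(291,326))]:
    rr=[ray(p,W2,*b),pray(t,*c),pray(s,*d)]+([ray(p,W1,*a)] if a else [])
    X,e=tri(rr); print(n,X.round(4),e, "wrist only",tri([rr[0],rr[3]])[0].round(4) if a else tri(rr[:1]+rr[2:])[0].round(4))
E
```

```text
small [ 0.6036 -0.2458  0.1226] [np.float64(0.7), np.float64(4.2), np.float64(3.4), np.float64(0.6)] wrist only [ 0.6033 -0.245   0.1227]
medium [ 0.5224 -0.1011  0.1373] [np.float64(3.2), np.float64(2.0), np.float64(1.6), np.float64(2.8)] wrist only [ 0.5228 -0.0994  0.1296]
large [ 0.5202 -0.3833  0.1246] [np.float64(4.4), np.float64(5.3), np.float64(1.8)] wrist only [ 0.5199 -0.3793  0.1226]
```

Converted, 0.045 m / 0.5 = 0.09, 0.02 m / 0.5 = 0.04.

Emit:
hand_motion(offsets={"tx":[-0.02, -0.02, -0.02, 0, 0], "ty":[0.09, 0.09, 0.09, 0, 0], "tz":[0.04, 0.04, 0.04, 0, 0], "spin":[0, 0, 0, 0, 0], "aperture":[0.6, 0.6, 0.6, 0.6, 0.6]})

```text
clock: 6.25
position: [0.4545, -0.3939, 0.2585]
ee_rot: [-3.052, -0.743, 0.003]
force: [0.5, 1.1, 0.3]
width: 0.599
gripper_force: 0.0
```

```bash
python3 - <<'E'
from h import *
p,W=wrist("pics/w3.png"); np.save("w3.npy",W)
print(pose()[1][:3,3])
E
```

```text
[ 0.45508409 -0.39278109  0.2592378 ]
```

View pics/w3.png

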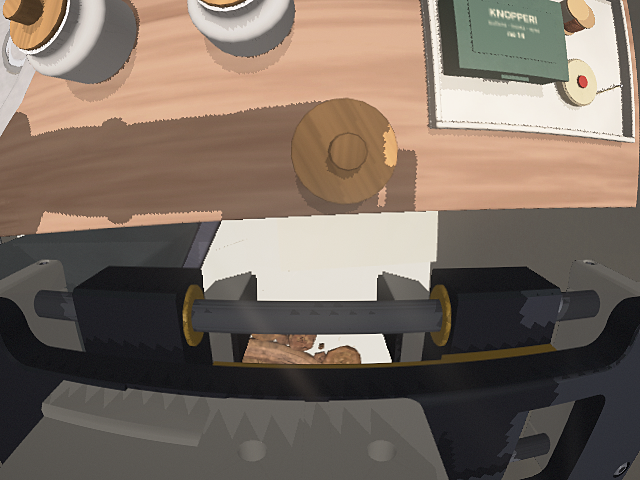

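The large lid is right below the camera and looks flat, with the knob top at (348,151) and the disc centre at (344,151).

```bash
python3 - <<'E'
from h import *
W2=np.load("w2.npy");W3=np.load("w3.npy"); p={"fx":371.65,"cx":316.48,"cy":240.31}
X,e=tri([ray(p,W2,496,192),ray(p,W3,348,151)]); print(X.round(4),e)
c,d=ray(p,W3,348,151); Y=c+d*(.128-c[2])/d[2]; print(Y.round(4))
print(go([Y[0],Y[1],.128+.086]),go([Y[0],Y[1],.171]))
E
```

```text
[ 0.5205 -0.3808  0.1199] [np.float64(0.1), np.float64(0.1)]
[ 0.5202 -0.3802  0.128 ]
[0.0636, 0.0189, 0.0452] [0.0636, 0.0189, 0.0882]
```

Converted, 0.032 m / 0.5 = 0.064, 0.025 m / 0.5 = 0.05.

Emit:
hand_motion(offsets={"tx":[0.064, 0.064, 0, 0, 0, 0, 0, 0], "ty":[0.019, 0.019, 0, 0, 0, 0, 0, 0], "tz":[0, 0, 0.04, 0.05, 0.04, 0.03, 0.016, 0], "spin":[0, 0, 0, 0, 0, 0, 0, 0], "aperture":[0.6, 0.6, 0.6, 0.6, 0.6, 0.6, 0.6, 0.6]})

```text
clock: 7.1
position: [0.5209, -0.3795, 0.1713]
ee_rot: [-3.05, -0.748, 0.0]
force: [-0.3, -0.0, 0.2]
width: 0.602
gripper_force: 0.0
```

```bash
python3 - <<'E'
from h import *
p,W=wrist("pics/w4.png"); print(go([.5202,-.3802,.170]), pix(p,W,np.array([.5202,-.3802,.128])))
E
```

```text
[-0.0007, -0.0003, 0.0021] [np.float64(318.7612268755234), np.float64(319.0803893714816)]
```

View pics/w4.png

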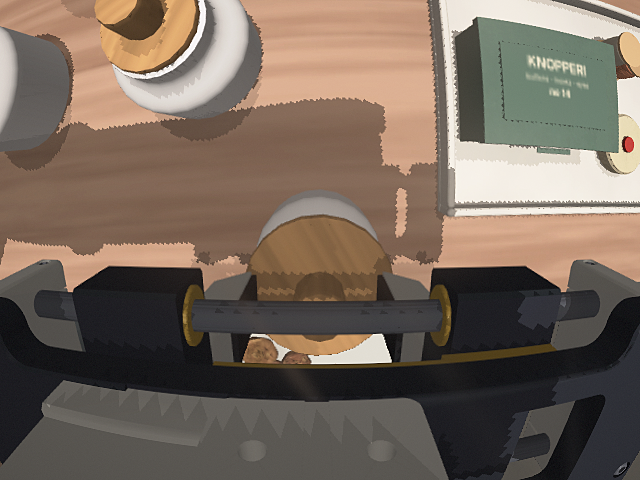

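The knob (320,285) is centred between the fingers and the disc lies below the tips. I'll grip and lift.

Converted, 0.001 m / 0.5 = 0.002.

Emit:
hand_motion(offsets={"tx":[0, 0, 0, 0, 0], "ty":[0, 0, 0, 0, 0], "tz":[0.002, 0, 0, 0, 0], "spin":[0, 0, 0, 0, 0], "aperture":[0.1, 0.1, 0.1, 0.1, 0.1]}, grip_force=20)

```text
clock: 7.65
position: [0.5208, -0.3805, 0.1707]
ee_rot: [3.051, 0.746, 0.0]
force: [0.7, 0.2, 1.2]
width: 0.256
gripper_force: 20.0
```

Emit:
hand_motion(offsets={"tx":[0, 0, 0, 0, 0, 0], "ty":[0, 0, 0, 0, 0, 0], "tz":[-0.01, -0.03, -0.06, -0.06, -0.04, 0], "spin":[0, 0, 0, 0, 0, 0], "aperture":[0.1, 0.1, 0.1, 0.1, 0.1, 0.1]})

```text
clock: 8.25
position: [0.5215, -0.3819, 0.2747]
ee_rot: [3.047, 0.745, 0.006]
force: [-0.2, 0.4, -1.2]
width: 0.256
gripper_force: 20.0
```

```bash
python3 - <<'E'
from h import *
print(go([.41,-.17,.27]), pose()[0]["force"])
E
```

```text
[-0.0012, -0.2395, 0.0035] [-0.15298814  0.4048109  -1.16243881]
```

Converted, -0.04 m / 0.5 = -0.08, 0.03 m / 0.5 = 0.06.

Emit:
hand_motion(offsets={"tx":[0, 0, 0, 0, 0, 0, 0, 0, 0, 0], "ty":[-0.08, -0.08, -0.08, -0.08, -0.08, -0.08, 0, 0, 0, 0], "tz":[0, 0, 0, 0, 0, 0, 0.06, 0.08, 0.08, 0.08], "spin":[0, 0, 0, 0, 0, 0, 0, 0, 0, 0], "aperture":[0.1, 0.1, 0.1, 0.1, 0.1, 0.1, 0.1, 0.1, 0.1, 0.1]})

```text
clock: 9.25
position: [0.4098, -0.1671, 0.1191]
ee_rot: [3.051, 0.748, 0.0]
force: [0.1, 0.9, -1.0]
width: 0.258
gripper_force: 20.0
```

Emit:
hand_motion(offsets={"tx":[0, 0, 0], "ty":[0, 0, 0], "tz":[0.03, 0.01, 0], "spin":[0, 0, 0], "aperture":[0.1, 0.1, 0.1]})

```text
clock: 9.55
position: [0.4096, -0.1677, 0.1003]
ee_rot: [-3.052, -0.746, 0.002]
force: [-0.9, 0.1, -0.3]
width: 0.256
gripper_force: 20.0
```

```bash
python3 - <<'E'
from h import *
o,T=pose(); print(T[:3,3],o["force"])
E
```

```text
[ 0.40963959 -0.1677006   0.10032955] [-0.91164334  0.09198938 -0.28902789]
```

Converted, 0.002 m / 0.5 = 0.004.

Emit:
hand_motion(offsets={"tx":[0, 0, 0], "ty":[0, 0, 0], "tz":[0.004, 0.004, 0], "spin":[0, 0, 0], "aperture":[0.1, 0.1, 0.1]})

```text
clock: 9.85
position: [0.4104, -0.1675, 0.097]
ee_rot: [3.051, 0.747, 0.002]
force: [-0.3, -0.7, -0.1]
width: 0.259
gripper_force: 20.0
```

Emit:
hand_motion(offsets={"tx":[0, 0, 0], "ty":[0, 0, 0], "tz":[0.004, 0.002, 0], "spin":[0, 0, 0], "aperture":[0.1, 0.1, 0.1]})

```text
clock: 10.15
position: [0.41, -0.1675, 0.0935]
ee_rot: [-3.052, -0.746, -0.0]
force: [-0.1, -0.4, 1.1]
width: 0.254
gripper_force: 20.0
```

Emit:
hand_motion(offsets={"tx":[0, 0, 0], "ty":[0, 0, 0], "tz":[0.002, 0.002, 0], "spin":[0, 0, 0], "aperture":[0.1, 0.1, 0.1]})

```text
clock: 10.45
position: [0.4099, -0.1676, 0.0914]
ee_rot: [-3.052, -0.746, 0.0]
force: [0.0, -0.6, -1.2]
width: 0.254
gripper_force: 20.0
```

Converted, 0.001 m / 0.5 = 0.002.

Emit:
hand_motion(offsets={"tx":[0, 0, 0], "ty":[0, 0, 0], "tz":[0.002, 0.002, 0], "spin":[0, 0, 0], "aperture":[0.1, 0.1, 0.1]})

```text
clock: 10.75
position: [0.4101, -0.1676, 0.0902]
ee_rot: [-3.051, -0.746, -0.002]
force: [-3.4, 2.6, 16.6]
width: 0.257
gripper_force: 20.0
```

Emit:
hand_motion(offsets={"tx":[0, 0], "ty":[0, 0], "tz":[0.002, 0], "spin":[0, 0], "aperture":[0.1, 0.1]})

```text
clock: 10.95
position: [0.4102, -0.1676, 0.0894]
ee_rot: [-3.051, -0.746, -0.002]
force: [-3.5, 2.5, 22.7]
width: 0.256
gripper_force: 20.0
```

Converted, -0.04 m / 0.5 = -0.08, -0.03 m / 0.5 = -0.06.

Emit:
hand_motion(offsets={"tx":[0, 0, 0, 0, 0, 0, 0, 0], "ty":[0, 0, 0, 0, 0, 0, 0, 0], "tz":[-0.002, 0, 0, -0.04, -0.08, -0.08, -0.08, -0.06], "spin":[0, 0, 0, 0, 0, 0, 0, 0], "aperture":[0.6, 0.6, 0.6, 0.6, 0.6, 0.6, 0.6, 0.6]})

```text
clock: 11.75
position: [0.41, -0.1679, 0.2614]
ee_rot: [3.051, 0.745, 0.001]
force: [0.5, 0.3, -0.1]
width: 0.603
gripper_force: 0.0
```

```bash
python3 - <<'E'
from h import *
print(go([.46,-.392,.26]))
E
```

```text
[-0.0589, 0.2219, 0.0015]
```

Converted, 0.037 m / 0.5 = 0.074, -0.0098 m / 0.5 = -0.0196.

Emit:
hand_motion(offsets={"tx":[-0.0196, -0.0196, -0.0196, -0.0196, -0.0196, -0.0196, 0, 0], "ty":[0.074, 0.074, 0.074, 0.074, 0.074, 0.074, 0, 0], "tz":[0, 0, 0, 0, 0, 0, 0, 0], "spin":[0, 0, 0, 0, 0, 0, 0, 0], "aperture":[0.6, 0.6, 0.6, 0.6, 0.6, 0.6, 0.6, 0.6]})

```text
clock: 12.55
position: [0.4596, -0.3925, 0.2588]
ee_rot: [-3.052, -0.743, 0.002]
force: [-0.0, -0.3, -0.0]
width: 0.598
gripper_force: 0.0
```

```bash
python3 - <<'E'
from h import *
p,W=wrist(); np.save("w5.npy",W); print(W[:3,3])
im=p["image"]; cv2.imwrite("pics/w5.png",cv2.resize(im[0:260,180:500],None,fx=2.5,fy=2.3,interpolation=2)[:598])
g=cv2.medianBlur(cv2.cvtColor(im[:262],6),3)
c=cv2.HoughCircles(g,cv2.HOUGH_GRADIENT,1.2,8,param1=80,param2=25,minRadius=15,maxRadius=70); print(c[0][:8] if c is not None else None)
E
```

```text
[ 0.51845569 -0.36142915  0.35146856]
[[337.80002  156.6       46.440002]
 [244.20001   12.6       49.2     ]
 [346.2      160.20001   38.4     ]
 [503.40002   79.8       63.960003]
 [333.       169.8       38.4     ]
 [ 83.4      165.        42.840004]
 [486.6       77.4       63.960003]
 [343.80002  150.6       38.28    ]]
```

View pics/w5.png

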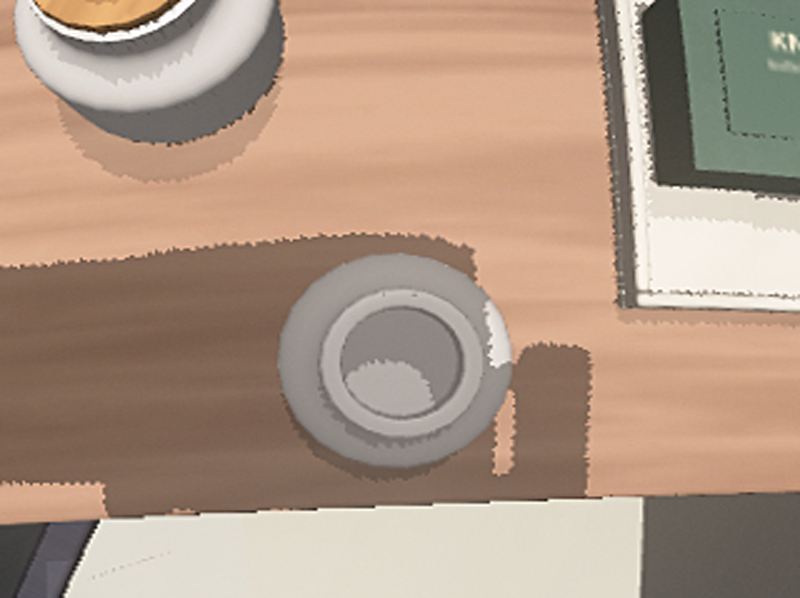

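The small canister's open mouth is at crop (401.5,363), which is pixel (340.6,157.8).

```bash
cat >> h.py <<'E'
P={"fx":371.648,"cx":316.48,"cy":240.31}
def atz(W,u,v,z):
    c,d=ray(P,W,u,v); return c+d*(z-c[2])/d[2]
E
python3 - <<'E'
from h import *
print(atz(np.load("w5.npy"),340.6,157.8,.08)); print(go([.6036-.062,-.2455-.030,.27]))
E
```

```text
[ 0.51995748 -0.38015922  0.08      ]
[0.1259, -0.0651, -0.0111]
```

Converted, 0.0315 m / 0.5 = 0.063, -0.0163 m / 0.5 = -0.0326.

Emit:
hand_motion(offsets={"tx":[0.063, 0.063, 0.063, 0.063, 0, 0], "ty":[-0.0326, -0.0326, -0.0326, -0.0326, 0, 0], "tz":[-0.006, -0.006, -0.006, -0.004, 0, 0], "spin":[0, 0, 0, 0, 0, 0], "aperture":[0.6, 0.6, 0.6, 0.6, 0.6, 0.6]})

```text
clock: 13.2
position: [0.5425, -0.2732, 0.2703]
ee_rot: [-3.049, -0.752, 0.0]
force: [-0.4, -0.4, 0.1]
width: 0.601
gripper_force: 0.0
```

```bash
python3 - <<'E'
from h import *
p,W=wrist(); np.save("w6.npy",W); print(W[:3,3])
im=p["image"]; cv2.imwrite("pics/w6.png",cv2.resize(im[0:240,180:500],None,fx=2.5,fy=2.5,interpolation=2))
E
```

```text
[ 0.60105504 -0.24185803  0.36305093]
```

View pics/w6.png

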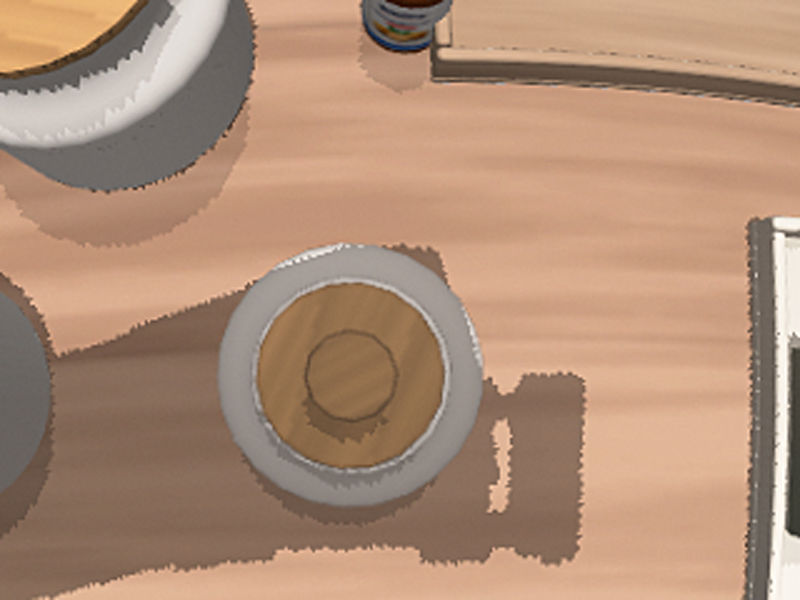

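The small lid sits flat and centred, with the knob and disc at crop (351,376), pixel (320.4,150.4). The collar is at the same spot.

```bash
python3 - <<'E'
from h import *
W=np.load("w6.npy");Y=atz(W,320.4,150.4,.13);print(Y,atz(W,320.4,150.4,.092)); print(go([*Y[:2],.173]))
E
```

```text
[ 0.60087741 -0.24443083  0.13      ] [ 0.60084844 -0.24485033  0.092     ]
[0.0665, 0.0007, 0.0975]
```

Converted, 0.0335 m / 0.5 = 0.067, 0.033 m / 0.5 = 0.066.

Emit:
hand_motion(offsets={"tx":[0.066, 0.067, 0, 0, 0, 0, 0, 0], "ty":[0.0008, 0.0006, 0, 0, 0, 0, 0, 0], "tz":[0, 0, 0.06, 0.06, 0.04, 0.02, 0.015, 0], "spin":[0, 0, 0, 0, 0, 0, 0, 0], "aperture":[0.6, 0.6, 0.6, 0.6, 0.6, 0.6, 0.6, 0.6]})

```text
clock: 14.05
position: [0.6008, -0.246, 0.1729]
ee_rot: [-3.052, -0.745, 0.001]
force: [-0.2, 0.2, -0.3]
width: 0.601
gripper_force: 0.0
```

Emit:
hand_motion(offsets={"tx":[0, 0, 0, 0, 0], "ty":[0, 0, 0, 0, 0], "tz":[0, 0, 0, 0, 0], "spin":[0, 0, 0, 0, 0], "aperture":[0.1, 0.1, 0.1, 0.1, 0.1]}, grip_force=20)

```text
clock: 14.55
position: [0.6014, -0.2456, 0.1734]
ee_rot: [3.051, 0.746, 0.001]
force: [-1.3, 0.5, 2.0]
width: 0.253
gripper_force: 20.0
```

Emit:
hand_motion(offsets={"tx":[0, 0, 0, 0, 0, 0], "ty":[0, 0, 0, 0, 0, 0], "tz":[-0.01, -0.03, -0.06, -0.06, -0.04, 0], "spin":[0, 0, 0, 0, 0, 0], "aperture":[0.1, 0.1, 0.1, 0.1, 0.1, 0.1]})

```text
clock: 15.15
position: [0.6022, -0.2469, 0.2773]
ee_rot: [3.048, 0.745, 0.008]
force: [-0.6, 0.4, -1.1]
width: 0.254
gripper_force: 20.0
```

```bash
python3 - <<'E'
from h import *
print(go([.52,-.3802,.27]))
E
```

```text
[-0.1345, 0.0804, 0.0071]
```

Converted, 0.04 m / 0.5 = 0.08, 0.035 m / 0.5 = 0.07.

Emit:
hand_motion(offsets={"tx":[-0.0672, -0.0672, -0.0672, -0.0674, 0, 0, 0, 0, 0], "ty":[0.0402, 0.0402, 0.0402, 0.0402, 0, 0, 0, 0, 0], "tz":[0, 0, 0, 0, 0.08, 0.07, 0.02, 0, 0], "spin":[0, 0, 0, 0, 0, 0, 0, 0, 0], "aperture":[0.1, 0.1, 0.1, 0.1, 0.1, 0.1, 0.1, 0.1, 0.1]})

```text
clock: 16.05
position: [0.5196, -0.3794, 0.1893]
ee_rot: [3.05, 0.747, 0.001]
force: [-0.9, -0.7, -0.8]
width: 0.253
gripper_force: 20.0
```

```bash
python3 - <<'E'
from h import *
for _ in range(4): print(go([.52,-.3802,.1614])); cams.get_image("side")
E
```

```text
[-0.0, 0.0009, 0.0279]
[-0.0001, 0.0006, 0.0284]
[-0.0002, 0.0006, 0.0285]
[-0.0002, 0.0007, 0.0283]
```

Converted, 0.008 m / 0.5 = 0.016, 0.005 m / 0.5 = 0.01.

Emit:
hand_motion(offsets={"tx":[0, 0, 0, 0], "ty":[0.0012, 0, 0, 0], "tz":[0.016, 0.01, 0.008, 0], "spin":[0, 0, 0, 0], "aperture":[0.1, 0.1, 0.1, 0.1]})

```text
clock: 16.65
position: [0.519, -0.3792, 0.1701]
ee_rot: [-3.051, -0.746, 0.002]
force: [0.3, -0.3, 0.0]
width: 0.256
gripper_force: 20.0
```

Emit:
hand_motion(offsets={"tx":[0, 0, 0], "ty":[0, 0, 0], "tz":[0.008, 0.006, 0], "spin":[0, 0, 0], "aperture":[0.1, 0.1, 0.1]})

```text
clock: 16.95
position: [0.5192, -0.3793, 0.1635]
ee_rot: [-3.051, -0.746, 0.001]
force: [-0.0, -0.6, -1.0]
width: 0.255
gripper_force: 20.0
```

Emit:
hand_motion(offsets={"tx":[0, 0, 0], "ty":[0, 0, 0], "tz":[0.004, 0.002, 0], "spin":[0, 0, 0], "aperture":[0.1, 0.1, 0.1]})

```text
clock: 17.25
position: [0.5193, -0.3796, 0.1614]
ee_rot: [-3.052, -0.746, -0.001]
force: [-0.5, 1.2, 3.7]
width: 0.254
gripper_force: 20.0
```

It went home at the predicted height. I'll press 1 mm more, release, and go look at the large canister.

Converted, -0.04 m / 0.5 = -0.08, -0.02 m / 0.5 = -0.04.

Emit:
hand_motion(offsets={"tx":[0, 0, 0, 0, 0, 0, 0, 0, 0], "ty":[0, 0, 0, 0, 0, 0, 0, 0, 0], "tz":[0.002, 0, -0.002, 0, 0, -0.04, -0.08, -0.08, -0.04], "spin":[0, 0, 0, 0, 0, 0, 0, 0, 0], "aperture":[0.1, 0.1, 0.6, 0.6, 0.6, 0.6, 0.6, 0.6, 0.6]})

```text
clock: 18.15
position: [0.5197, -0.3806, 0.2843]
ee_rot: [3.049, 0.745, 0.003]
force: [0.2, -0.5, -0.2]
width: 0.598
gripper_force: 0.0
```

```bash
python3 - <<'E'
from h import *
print(go([.5224-.062,-.1015-.030,.285]))
E
```

```text
[0.0622, -0.2483, -0.0015]
```

Converted, -0.0355 m / 0.5 = -0.071, 0.0089 m / 0.5 = 0.0178.

Emit:
hand_motion(offsets={"tx":[0.0178, 0.0178, 0.0178, 0.0178, 0.0178, 0.0178, 0.0178, 0, 0], "ty":[-0.071, -0.071, -0.071, -0.071, -0.071, -0.071, -0.071, 0, 0], "tz":[0, 0, 0, 0, 0, 0, 0, 0, 0], "spin":[0, 0, 0, 0, 0, 0, 0, 0, 0], "aperture":[0.6, 0.6, 0.6, 0.6, 0.6, 0.6, 0.6, 0.6, 0.6]})

```text
clock: 19.05
position: [0.46, -0.1294, 0.2811]
ee_rot: [-3.05, -0.75, -0.001]
force: [0.4, -1.6, 0.1]
width: 0.598
gripper_force: 0.0
```

```bash
python3 - <<'E'
from h import *
p,W=wrist(); np.save("w7.npy",W); print(W[:3,3])
im=p["image"]; cv2.imwrite("pics/w7.png",cv2.resize(im[0:240,180:500],None,fx=2.5,fy=2.5,interpolation=2))
E
```

```text
[ 0.5185947  -0.09808311  0.37383624]
```

View pics/w7.png

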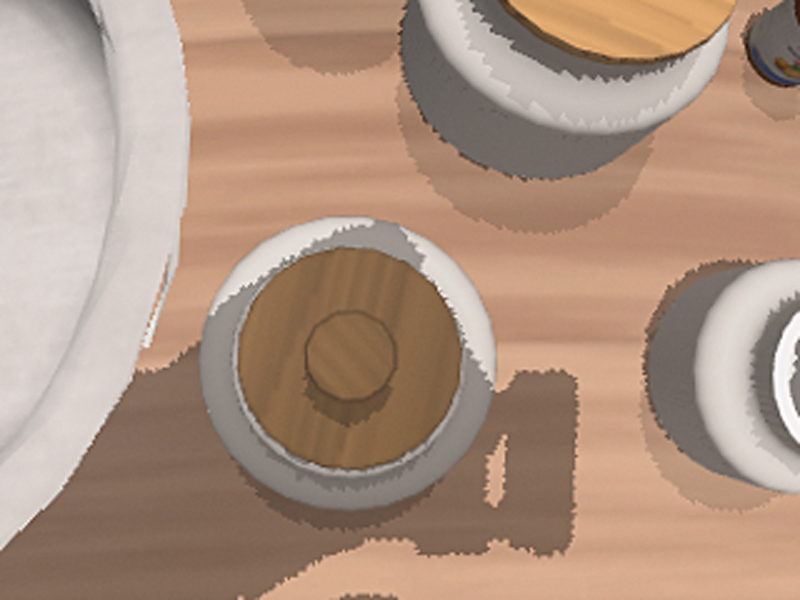

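The medium lid sits flat on the large canister, with the knob top at crop (350.5,355), pixel (320.2,142).

```bash
python3 - <<'E'
from h import *
W=np.load("w7.npy");Y=atz(W,320.2,142,.142);print(Y, atz(W,320.4,143.2,.112)); print(go([*Y[:2],.1847]))
E
```

```text
[ 0.52316303 -0.09822949  0.142     ] [ 0.52307013 -0.09876455  0.112     ]
[0.0708, 0.0004, 0.0965]
```

Converted, 0.0355 m / 0.5 = 0.071, 0.035 m / 0.5 = 0.07.

Emit:
hand_motion(offsets={"tx":[0.07, 0.071, 0, 0, 0, 0, 0, 0], "ty":[0.0004, 0.0004, 0, 0, 0, 0, 0, 0], "tz":[0, 0, 0.06, 0.06, 0.04, 0.02, 0.013, 0], "spin":[0, 0, 0, 0, 0, 0, 0, 0], "aperture":[0.6, 0.6, 0.6, 0.6, 0.6, 0.6, 0.6, 0.6]})

```text
clock: 19.9
position: [0.5227, -0.099, 0.1844]
ee_rot: [3.052, 0.744, -0.0]
force: [0.5, 0.1, -0.4]
width: 0.603
gripper_force: 0.0
```

Emit:
hand_motion(offsets={"tx":[0, 0, 0, 0, 0], "ty":[0, 0, 0, 0, 0], "tz":[0, 0, 0, 0, 0], "spin":[0, 0, 0, 0, 0], "aperture":[0.1, 0.1, 0.1, 0.1, 0.1]}, grip_force=20)

```text
clock: 20.4
position: [0.5228, -0.0981, 0.1849]
ee_rot: [3.052, 0.747, 0.001]
force: [-0.7, 0.1, 2.6]
width: 0.253
gripper_force: 20.0
```

Emit:
hand_motion(offsets={"tx":[0, 0, 0, 0, 0, 0], "ty":[0, 0, 0, 0, 0, 0], "tz":[-0.01, -0.03, -0.06, -0.06, -0.04, 0], "spin":[0, 0, 0, 0, 0, 0], "aperture":[0.1, 0.1, 0.1, 0.1, 0.1, 0.1]})

```text
clock: 21.0
position: [0.5238, -0.0987, 0.2872]
ee_rot: [3.051, 0.746, 0.007]
force: [-0.2, -0.3, -0.9]
width: 0.258
gripper_force: 20.0
```

```bash
python3 - <<'E'
from h import *
print(go([.6008,-.2449,.285]))
E
```

```text
[0.0009, 0.1652, 0.0026]
```

Converted, 0.033 m / 0.5 = 0.066, 0.03 m / 0.5 = 0.06.

Emit:
hand_motion(offsets={"tx":[0.0004, 0.0004, 0.0004, 0.0004, 0.0002, 0, 0, 0, 0, 0], "ty":[0.066, 0.066, 0.066, 0.066, 0.066, 0, 0, 0, 0, 0], "tz":[0, 0, 0, 0, 0, 0.06, 0.06, 0.04, 0, 0], "spin":[0, 0, 0, 0, 0, 0, 0, 0, 0, 0], "aperture":[0.1, 0.1, 0.1, 0.1, 0.1, 0.1, 0.1, 0.1, 0.1, 0.1]})

```text
clock: 22.0
position: [0.5993, -0.2441, 0.2043]
ee_rot: [-3.051, -0.746, 0.002]
force: [0.1, 0.4, 0.3]
width: 0.257
gripper_force: 20.0
```

```bash
python3 - <<'E'
from h import *
p,W=wrist("pics/w8.png")
for _ in range(3): print(go([.6008,-.2449,.1728])); cams.get_image("side")
E
```

```text
[0.0007, 0.0009, 0.0324]
[0.0005, 0.0007, 0.0329]
[0.0004, 0.0007, 0.033]
```

View pics/w8.png

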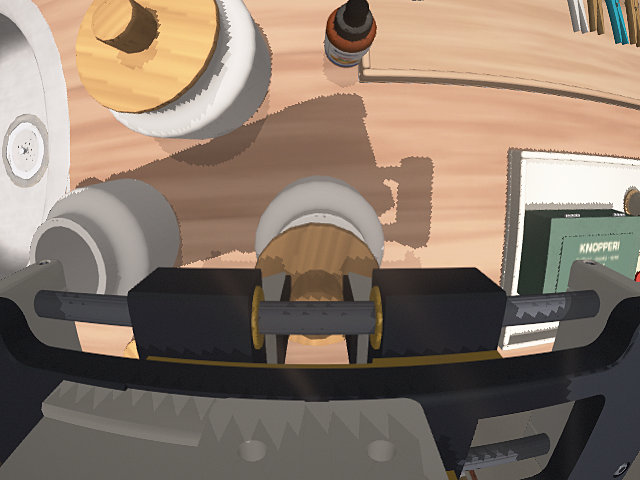

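The medium canister is centred under the held lid: body (320,~220), disc (318,~265). I'll lower it.

Converted, 0.01 m / 0.5 = 0.02, 0.003 m / 0.5 = 0.006.

Emit:
hand_motion(offsets={"tx":[0.001, 0, 0, 0], "ty":[0.0014, 0, 0, 0], "tz":[0.02, 0.02, 0.006, 0], "spin":[0, 0, 0, 0], "aperture":[0.1, 0.1, 0.1, 0.1]})

```text
clock: 22.6
position: [0.5999, -0.2442, 0.1805]
ee_rot: [-3.051, -0.746, 0.002]
force: [-0.1, -0.1, -1.4]
width: 0.253
gripper_force: 20.0
```

Emit:
hand_motion(offsets={"tx":[0, 0, 0], "ty":[0, 0, 0], "tz":[0.008, 0.006, 0], "spin":[0, 0, 0], "aperture":[0.1, 0.1, 0.1]})

```text
clock: 22.9
position: [0.6002, -0.2443, 0.1741]
ee_rot: [-3.051, -0.746, 0.001]
force: [0.6, 0.3, -0.3]
width: 0.253
gripper_force: 20.0
```

Emit:
hand_motion(offsets={"tx":[0, 0, 0], "ty":[0, 0, 0], "tz":[0.004, 0.002, 0], "spin":[0, 0, 0], "aperture":[0.1, 0.1, 0.1]})

```text
clock: 23.2
position: [0.6005, -0.2446, 0.1729]
ee_rot: [-3.052, -0.746, -0.002]
force: [-3.0, 2.7, 10.9]
width: 0.26
gripper_force: 20.0
```

Converted, -0.04 m / 0.5 = -0.08, -0.02 m / 0.5 = -0.04.

Emit:
hand_motion(offsets={"tx":[0, 0, 0, 0, 0, 0, 0], "ty":[0, 0, 0, 0, 0, 0, 0], "tz":[-0.002, 0, 0, -0.04, -0.08, -0.08, -0.016], "spin":[0, 0, 0, 0, 0, 0, 0], "aperture":[0.6, 0.6, 0.6, 0.6, 0.6, 0.6, 0.6]})

```text
clock: 23.9
position: [0.6016, -0.246, 0.2851]
ee_rot: [3.048, 0.745, 0.008]
force: [0.3, -0.2, -0.2]
width: 0.602
gripper_force: 0.0
```

```bash
python3 - <<'E'
from h import *
print(go([.46,-.13,.28]))
E
```

```text
[-0.0721, -0.1682, 0.004]
```

Converted, -0.0336 m / 0.5 = -0.0672, -0.0145 m / 0.5 = -0.029.

Emit:
hand_motion(offsets={"tx":[-0.029, -0.029, -0.029, -0.029, -0.029, 0, 0], "ty":[-0.0672, -0.0672, -0.0672, -0.0672, -0.0672, 0, 0], "tz":[0.002, 0.002, 0.002, 0.002, 0, 0, 0], "spin":[0, 0, 0, 0, 0, 0, 0], "aperture":[0.6, 0.6, 0.6, 0.6, 0.6, 0.6, 0.6]})

```text
clock: 24.6
position: [0.4584, -0.128, 0.2764]
ee_rot: [-3.05, -0.749, -0.001]
force: [0.2, -0.9, 0.1]
width: 0.599
gripper_force: 0.0
```

```bash
python3 - <<'E'
from h import *
p,W=wrist(); np.save("w9.npy",W); print(W[:3,3])
im=p["image"]; cv2.imwrite("pics/w9.png",cv2.resize(im[0:240,180:500],None,fx=2.5,fy=2.5,interpolation=2))
print(go([.4102,-.1676,.28]))
E
```

```text
[ 0.51696076 -0.09678827  0.36923709]
[-0.0612, 0.0119, -0.0034]
```

View pics/w9.png

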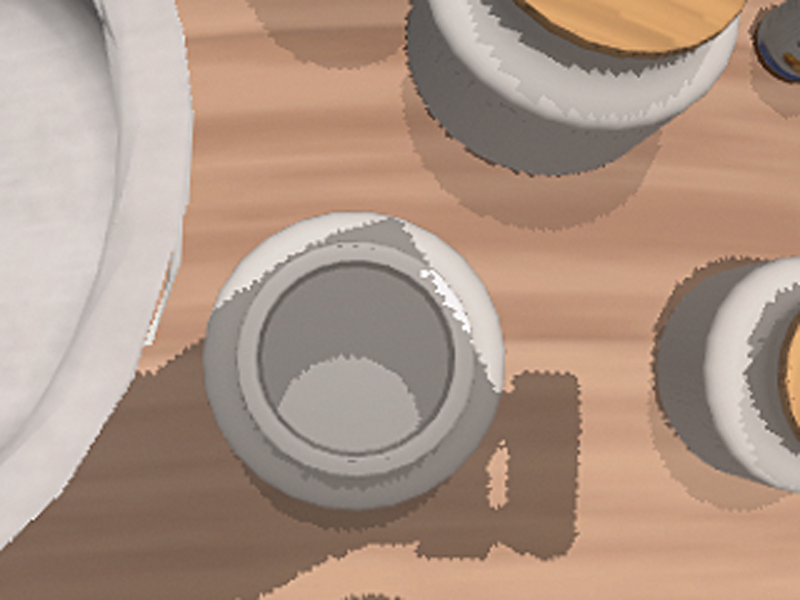

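The large canister's mouth is at crop (356,358.5), pixel (322.3,143.4). Next I'll fetch the parked lid.

Converted, 0.04 m / 0.5 = 0.08, -0.0306 m / 0.5 = -0.0612.

```bash
python3 - <<'E'
from h import *
print(atz(np.load("w9.npy"),322.3,143.4,.104))
E
```

```text
[ 0.52203508 -0.09858851  0.104     ]
```

Emit:
hand_motion(offsets={"tx":[-0.0612, -0.0612, 0, 0, 0, 0, 0], "ty":[0.012, 0.0118, 0, 0, 0, 0, 0], "tz":[0, 0, 0.08, 0.08, 0.06, 0, 0], "spin":[0, 0, 0, 0, 0, 0, 0], "aperture":[0.6, 0.6, 0.6, 0.6, 0.6, 0.6, 0.6]})

```text
clock: 25.35
position: [0.4099, -0.1691, 0.1668]
ee_rot: [3.051, 0.743, -0.002]
force: [0.1, -0.6, 0.3]
width: 0.602
gripper_force: 0.0
```

```bash
python3 - <<'E'
from h import *
for _ in range(3): print(go([.4102,-.1676,.0905])); cams.get_image("side")
E
```

```text
[0.001, -0.0012, 0.0763]
[0.0004, -0.0014, 0.077]
[-0.0001, -0.0014, 0.0773]
```

Emit:
hand_motion(offsets={"tx":[0, 0, 0, 0, 0], "ty":[-0.0028, 0, 0, 0, 0], "tz":[0.05, 0.05, 0.036, 0.018, 0], "spin":[0, 0, 0, 0, 0], "aperture":[0.6, 0.6, 0.6, 0.6, 0.6]})

```text
clock: 26.0
position: [0.4094, -0.1665, 0.0897]
ee_rot: [-3.052, -0.747, -0.0]
force: [-0.5, -0.3, 0.8]
width: 0.597
gripper_force: 0.0
```

Emit:
hand_motion(offsets={"tx":[0, 0, 0, 0, 0], "ty":[0, 0, 0, 0, 0], "tz":[0, 0, 0, 0, 0], "spin":[0, 0, 0, 0, 0], "aperture":[0.1, 0.1, 0.1, 0.1, 0.1]}, grip_force=20)

```text
clock: 26.5
position: [0.4093, -0.1665, 0.0898]
ee_rot: [3.051, 0.747, 0.001]
force: [-0.4, -0.4, 4.9]
width: 0.257
gripper_force: 20.0
```

Emit:
hand_motion(offsets={"tx":[0, 0, 0, 0, 0, 0, 0, 0], "ty":[0, 0, 0, 0, 0, 0, 0, 0], "tz":[-0.01, -0.03, -0.08, -0.08, -0.08, -0.08, -0.03, 0], "spin":[0, 0, 0, 0, 0, 0, 0, 0], "aperture":[0.1, 0.1, 0.1, 0.1, 0.1, 0.1, 0.1, 0.1]})

```text
clock: 27.3
position: [0.4098, -0.1668, 0.2865]
ee_rot: [3.051, 0.747, 0.006]
force: [0.1, 0.1, -1.5]
width: 0.257
gripper_force: 20.0
```

```bash
python3 - <<'E'
from h import *
print(go([.5223,-.0986,.285]))
E
```

```text
[0.1312, -0.0086, 0.002]
```

Converted, 0.0328 m / 0.5 = 0.0656, 0.03 m / 0.5 = 0.06.

Emit:
hand_motion(offsets={"tx":[0.0656, 0.0656, 0.0656, 0.0656, 0, 0, 0, 0, 0], "ty":[-0.0042, -0.0042, -0.0044, -0.0044, 0, 0, 0, 0, 0], "tz":[0, 0, 0, 0, 0.06, 0.06, 0.03, 0, 0], "spin":[0, 0, 0, 0, 0, 0, 0, 0, 0], "aperture":[0.1, 0.1, 0.1, 0.1, 0.1, 0.1, 0.1, 0.1, 0.1]})

```text
clock: 28.2
position: [0.5214, -0.0988, 0.2098]
ee_rot: [3.052, 0.745, -0.001]
force: [-0.9, -0.6, -0.5]
width: 0.254
gripper_force: 20.0
```

```bash
python3 - <<'E'
from h import *
for _ in range(3): print(go([.5223,-.0986,.1838])); cams.get_image("side")
E
```

```text
[0.0009, 0.0002, 0.026]
[0.0005, 0.0, 0.0266]
[0.0003, 0.0, 0.0269]
```

The rows are not in the units I measure in: shifts go in shares of 0.5 m and turns go in shares of pi rad. I convert before sending: 0.008 m / 0.5 = 0.016, 0.005 m / 0.5 = 0.01.

Emit:
hand_motion(offsets={"tx":[0.0006, 0, 0, 0], "ty":[0, 0, 0, 0], "tz":[0.016, 0.01, 0.008, 0], "spin":[0, 0, 0, 0], "aperture":[0.1, 0.1, 0.1, 0.1]})

```text
clock: 28.75
position: [0.5214, -0.098, 0.1919]
ee_rot: [-3.051, -0.746, 0.002]
force: [-0.8, -0.2, -1.2]
width: 0.257
gripper_force: 20.0
```

Emit:
hand_motion(offsets={"tx":[0, 0, 0], "ty":[0, 0, 0], "tz":[0.008, 0.006, 0], "spin":[0, 0, 0], "aperture":[0.1, 0.1, 0.1]})

```text
clock: 29.05
position: [0.5215, -0.0981, 0.1851]
ee_rot: [-3.052, -0.746, 0.001]
force: [-0.3, 0.1, -0.7]
width: 0.255
gripper_force: 20.0
```

Emit:
hand_motion(offsets={"tx":[0, 0, 0], "ty":[0, 0, 0], "tz":[0.004, 0.002, 0], "spin":[0, 0, 0], "aperture":[0.1, 0.1, 0.1]})

```text
clock: 29.35
position: [0.5219, -0.0983, 0.1837]
ee_rot: [-3.051, -0.746, -0.002]
force: [-5.3, 2.1, 16.7]
width: 0.256
gripper_force: 20.0
```

Seated at the predicted height. I'll release, back off clear of the canisters, and check.

Emit:
hand_motion(offsets={"tx":[0, 0, 0, 0, 0, 0, 0], "ty":[0, 0, 0, 0, 0, 0, 0], "tz":[-0.002, 0, 0, -0.04, -0.08, -0.08, -0.04], "spin":[0, 0, 0, 0, 0, 0, 0], "aperture":[0.6, 0.6, 0.6, 0.6, 0.6, 0.6, 0.6]})

```text
clock: 30.05
position: [0.5225, -0.0989, 0.3063]
ee_rot: [3.051, 0.745, 0.005]
force: [0.5, 1.0, 0.3]
width: 0.598
gripper_force: 0.0
```

Emit:
hand_motion(offsets={"tx":[-0.08, -0.08, -0.06, 0, 0], "ty":[0, 0, 0, 0, 0], "tz":[0, 0, 0, 0, 0], "spin":[0, 0, 0, 0, 0], "aperture":[0.6, 0.6, 0.6, 0.6, 0.6]})

```text
clock: 30.55
position: [0.4242, -0.1488, 0.3037]
ee_rot: [-3.051, -0.745, -0.002]
force: [1.6, 0.2, -0.4]
width: 0.599
gripper_force: 0.0
```

```bash
python3 - <<'E'
from h import *
s=cams.get_image("side")["image"]; t=cams.get_image("top")["image"]
cv2.imwrite("pics/end.png",cv2.resize(s[180:420,200:420],None,fx=2.5,fy=2.5,interpolation=2))
cv2.imwrite("pics/endt.png",cv2.resize(t[150:390,180:500],None,fx=2.5,fy=2.5,interpolation=2))
E
```

```text
(no output)
```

View pics/end.png

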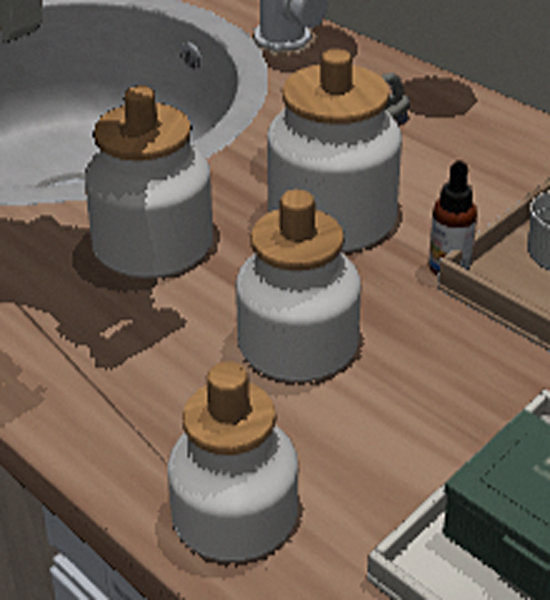

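View pics/endt.png

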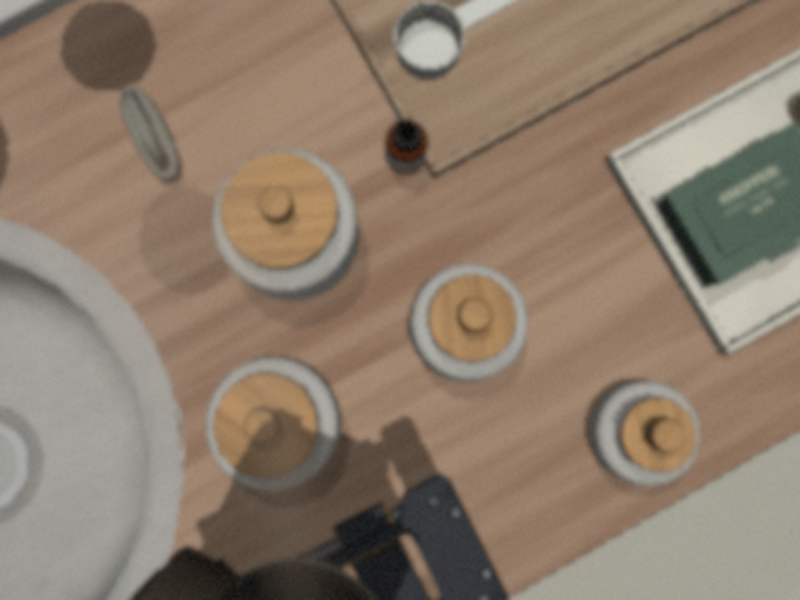

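All four lids lie flat on their own canisters: side crop discs at (143,130), (297,238), (229,415) and (337,92). The dropper bottle hasn't moved in either view, nor has the grey brush at the upper left of the top view. Signing off.

```bash
python3 -c "
from cell import workorder
print(workorder.sign_off())"
```

```text
the job is handed in; nothing more can be done
None
```

All four canisters now have their own lids on, lying flat in the final views. The three swapped lids seated at the expected heights, the brush and dropper bottle look unmoved, and the job was handed in after about 31 s of robot time.

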